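# Twist a snug cup home in the sloped mixer and clip it in

### The job

Load the mixer: take the larger of the two lidded steel cups by its lid and put it into the sloped socket, twisting it to and fro as you ease it down past the rubber pads until it sits fully on the bottom - work it round, do not ram it straight in (its overload spring, which must not give, yields at about 26 N). Then push the sprung clip along its track until its arms snap round the cup's neck, let go, and leave everything else on the worktop where it is.

Things in the scene. Friction and masses are not known exactly. Their poses are not given: they have to be found in the camera images.
- cup: the larger lidded steel cup, 90 mm tall, about 0.35 kg, loose, upright at the start. Origin: centre of its underside, z along its axis. From below: body 50 mm across from 0 to 45 mm, foot edge bevelled 4 mm; neck 30 mm across from 45 to 60 mm; solid knurled lid 52 mm across from 60 to 90 mm, fixed to the cup: grip it there
- cup_lid (a point): point on the cup's axis at half height of its lid, 75 mm above the underside
- mixer: fixed grey bench mixer; origin under its base, z up. Base 190 mm (x) by 170 mm (y, -75 to +95), 19 mm high. On it a sloped head with the socket, whose axis leans 0.50 rad (29 degrees) from vertical, mouth towards the mixer's -x (about the robot's right), and a track with the clip towards its +y (about towards the robot)
- socket_floor (a point): centre of the socket's inner floor, with the head's axes: z out of the socket along its sloped axis, y along the clip track away from the socket, x across. Aluminium ring 72 mm across outside, bore 53 mm, 40 mm deep. A cup that is home has its origin here and its z along this z
- socket_mouth (a point): centre of the socket's mouth, 40 mm from the floor; same axes. Three sprung rubber pads in the bore grip the cup's body from 30 mm above the floor down: over 40 N against a straight push, only some 10 N if the cup is turned while it goes down (0.8 rad to and fro, 4 to 5 mm a stroke). Turning takes about 1.2 N m: grip firmly, 60 N or more
- clip (a joint): place of the clip on its track, m: 0 drawn back, 0.070 fully home round the neck. Slides towards the socket (along -y of socket_floor), stays where it is left (2 N friction); pushing with about 10 N snaps its arms past the neck, whose widest point is passed at about 0.060
- clip_tab (a point): centre of the outer face (away from the socket) of the clip's black push tab, axes as socket_floor; push it along -y. Tab 30 mm wide, 7 mm thick; its top is 12 mm above this point along z, the track 29 mm below it. Clip fully home: face 45 mm from the socket axis. Clip arms run 50 to 56 mm above the socket floor; a cup 4 mm too high blocks them
- clip_left (a joint): opening of the clip's sprung arm on the side to which the socket leans, rad: 0 closed, sprung to 0, about 0.1 when spread by the neck's widest point
- clip_right (a joint): the same for the arm on the other side
- socket (a joint): how far the socket is pushed down along its axis on its overload spring, m: 0 at rest; gives way at about 26 N along the axis, 0.002 at about 30 N, stop at 0.006. It must not be pushed down
- small_cup: the other lidded steel cup, same shape and height (90 mm) but slimmer: body and lid 39 and 42 mm across; not the one to use, leave it standing. Origin: centre of its underside
- beaker: clear glass beaker, 57 mm across, 79 mm tall, bystander, origin at centre of its underside
- vial: glass vial with a white cap, 27 mm across, 62 mm tall, bystander, origin at centre of its underside
- weigh_boat: shallow square white weighing dish, 64 x 64 x 11 mm, bystander, origin at centre of its underside
- timer: small white bench timer, 58 x 64 x 20 mm, bystander, origin at centre of its underside
- tape_roll: roll of tan tape lying flat, 82 mm across, 19 mm high, bystander, origin at centre of its underside
Not all that is in view belongs to the job. Leave any pink or yellow look-alike of the cup alone.

How it is judged:
By the outcome, as a careful person would: the job done as asked, in the order asked, and still so for the second after the job is handed in, with the robot touching nothing.
It also fails if it takes over 70 s, if anything falls off the work surface, if the arm or the gripper's body presses on something with over 40 N, if the wrist force passes 120 N, or if a joint passes its speed limit or range.

### The arm

A 6-joint arm with a two-finger parallel gripper is mounted at the origin on a cart in front of the work surface, level with it; the furniture and walls round the work are solid. World frame = base frame: x ahead of the robot, y to its left, z up, the work surface at z = 0. Lengths are in m, angles in degrees, forces in N, time in s.
With the tool pointing down it reaches from about 0.25 to 0.725 m from the base axis. Payload 9.7 kg.
Tool frame: the origin (TCP) lies at the very end of the fingers, on their centre line; the grasp point (between the pads) lies 19 mm behind it (bot.grip_point_offset is the distance from the TCP to the grasp point, in m); y points along the fingers, x is the direction in which the jaws open and shut, and the axes are right-handed (so a half turn about y gives the same grasp; the last joint's range is limited). The gripper opens to 85 mm and grips with 20 to 120 N. Pads are 22 mm wide; open, the fingers measure 114 mm over their backs; the gripper's body (76 mm by 85 mm) begins 54 mm behind the grasp point. The pads swing forward as they close: fully open they stand 13 mm farther back than shut.
Start: joints at [-69.041, 4.979, 10.078, 95.1, 0, 90], TCP at [0.197, -0.514, 0.231] pointing down, gripper open.
Joint ranges: [-179.16, 179.16], [-48.56, 103.87], [-65.8, 70.77], [-126.05, 130.52], [-82.76, 87.17], [-180, 180]. Speed limits (degrees/s): [127.2, 127.2, 147.25, 180, 180, 180].

### API

Orientations are given as [roll, pitch, yaw] about the fixed x, y, z axes, in that order (R = Rz(yaw) Ry(pitch) Rx(roll)).
In Python, from workcell import bot gives the robot as it stands.
- The arm moves only by the shell command python3 -m inch 'ROWS' [FORCE]. ROWS is JSON, a list of rows, each a list of 3 entries, a list of its own where there are three numbers: the shift along the tool's x, y, z in mm, then the turn, a rotation vector about the tool's x, y, z in rad, then the finger opening in mm, from 0 to 85.4. In form: [[[x, y, z], [ax, ay, az], grip], ...]. A call has 1 to 20 rows; each row is the pose to reach, as a shift and turn from the pose measured when the call began, along the tool's axes at that moment; what a row does not reach only later rows make up. A row lasts 1/10 s, in which the tool goes at most 50 mm and 8.59 degrees, less where a joint would pass 70% of its speed; a pose out of reach is approached as far as the arm can. A call with a gripper value outside its range is refused whole. The fingers move at their own pace and stop on an object; FORCE is the grip in N (left out, the last holds). Time passes only in rows, so rows that repeat a pose let the fingers close. It gives the time, the measured TCP pose, the force and the opening at its end, in the units of the state.
- bot.get_obs(): the state, without advancing time (a new reading comes with each control period).
- bot.camera(name): name is "scene" or "top" or "wrist"; returns a dict with "frame" (420x560x3 uint8, red, green, blue), "mtx" (3x3 intrinsics, pixels), "origin" and "orientation" of the camera in the world. Camera axes: x right, y down, z forward; pixel columns grow to the right and rows downward; lengths in m; the calibration is good to about 2 mm. The wrist camera is an equidistant fisheye: a pixel r from the principal point sees the ray r / f radians off the axis. A picture is of the moment at which its call begins. There is no depth.
- bot.job_done(): hands the job in, once; it reports no verdict.
Trained networks look in a picture, given as the dict that the camera call returned (one of the last four; its "shot" number tells which), for a name from the list of things; names that differ only in an ending like _2 or _b are one class to them, and where a whole thing is asked for, a point or a joint stands for the part that bears it (a point fixed in the world has none). Each returns a list of dicts, best first, with "confidence" (0 to 1); they miss things now and then, are a little off and sometimes report something else, mostly with a low value. They report only what shows in the picture. A call takes as long as a camera call. They do not tell look-alikes from the thing itself.
- bot.search_frame(picture, name): "box" ([left, top, right, bottom] in pixels, round what is visible of it).
- bot.cut_out(picture, name): "region" (420x560 bool, what is visible of it) and "box" ([left, top, right, bottom] in pixels, round what is visible of it).
The state is a dict: "time": time; "q": joint angles; "qd": joint speeds; "joint_efforts": joint torques, N m; "ee_pos": TCP position; "tcp_rot": TCP orientation; "wrist_force": force on the tool from outside, world axes, zero at the start; "torque": the same for the moment, N m; "opening": finger opening in m.
Only numpy, scipy, OpenCV 4.12 (cv2) and the standard library are available. Lean on these libraries where they do the work, as an engineer would, in place of code of your own. Each camera call takes 0.05 s, during which the arm holds its last target. There are 200 camera calls.

## Working session

There is one attempt and no reset: what is moved stays moved. The work goes in short steps, Python scripts to look and compute and a shell command to move; the robot and the scene stay as the last step left them, time stands still between calls to the robot, and variables do not carry over. Pictures are saved under pics/ and viewed, about 8 in all and at most 12, crops included, and the job is handed in when it is done.

```bash
ls; mkdir -p pics
python3 - <<'E'
from workcell import bot
import cv2
o=bot.get_obs(); print(o)
for n in ("scene","top"):
    p=bot.camera(n); cv2.imwrite(f"pics/{n}0.png",p["frame"][:,:,::-1])
    print(n,p["mtx"],p["origin"],p["orientation"])
    for t in ("cup","small_cup","mixer","clip","clip_tab","beaker","vial","weigh_boat","timer","tape_roll"):
        print(t,[(d["box"],round(d["confidence"],2)) for d in bot.search_frame(p,t)])
E
```

```text
pics
{'time': 0.0, 'q': array([-6.90412355e+01,  5.00964051e+00,  1.00332024e+01,  9.50986792e+01,
       -5.92009658e-05,  8.99994743e+01]), 'qd': array([ 0.00598795, -0.00206777,  0.1054664 ,  0.09058978,  0.01131861,
       -0.03688977]), 'joint_efforts': array([ 3.64684231e-03, -5.20386600e+01,  4.64808333e+01,  1.62866019e-02,
        1.98004250e-04,  1.29292511e-05]), 'ee_pos': array([ 0.19664944, -0.5133942 ,  0.23058586]), 'tcp_rot': array([-9.00000585e+01,  7.51173043e-02, -6.90407098e+01]), 'wrist_force': array([0.97051479, 0.30377491, 0.32342654]), 'torque': array([-0.02759406, -0.03949881, -0.0154436 ]), 'opening': 0.085406366871727}
scene [[398.16802487   0.         280.06447651]
 [  0.         398.16802487 211.89757934]
 [  0.           0.           1.        ]] [-0.00852776  0.70646668  0.83483318] [-129.16166295   -0.87925049 -142.13022633]
cup [([330.4, 192.6, 346.6, 226.2], 0.89), ([265.2, 183.5, 284.2, 213.7], 0.84), ([298.6, 204.0, 314.9, 232.0], 0.78), ([281.1, 238.0, 299.9, 273.2], 0.6)]
small_cup [([291.8, 177.3, 304.5, 204.8], 0.6)]
mixer [([197.2, 210.3, 276.
[... 736 characters left out ...]
.20054106]
cup [([326.2, 138.5, 345.1, 159.5], 0.89), ([299.8, 158.6, 319.7, 176.2], 0.85), ([329.3, 216.1, 345.6, 234.8], 0.8), ([298.1, 201.4, 313.6, 221.1], 0.58), ([251.1, 217.8, 268.8, 239.7], 0.53)]
small_cup [([330.3, 166.8, 344.6, 189.4], 0.68)]
mixer [([222.8, 147.0, 284.5, 201.3], 0.95), ([243.4, 153.6, 271.1, 179.9], 0.19)]
clip [([259.2, 185.2, 271.5, 196.7], 0.54)]
clip_tab [([259.4, 176.6, 278.9, 192.1], 0.65)]
beaker [([202.2, 224.4, 224.9, 246.2], 0.86)]
vial [([375.2, 232.2, 403.7, 255.5], 0.68)]
weigh_boat [([284.2, 238.5, 306.5, 260.4], 0.95)]
timer [([172.7, 245.9, 193.5, 262.1], 0.65)]
tape_roll [([373.7, 232.7, 401.9, 259.1], 0.73), ([223.6, 148.6, 283.6, 201.3], 0.54)]
```

Run:
```python
import cv2
a=cv2.imread("pics/top0.png")[120:280,150:420]; cv2.imwrite("pics/topc.png",cv2.resize(a,None,fx=2.96,fy=2.96,interpolation=cv2.INTER_CUBIC))
a=cv2.imread("pics/scene0.png")[165:360,190:400]; cv2.imwrite("pics/scenec.png",cv2.resize(a,None,fx=3,fy=3,interpolation=cv2.INTER_CUBIC))
```

```text
(no output)
```

View pics/topc.png

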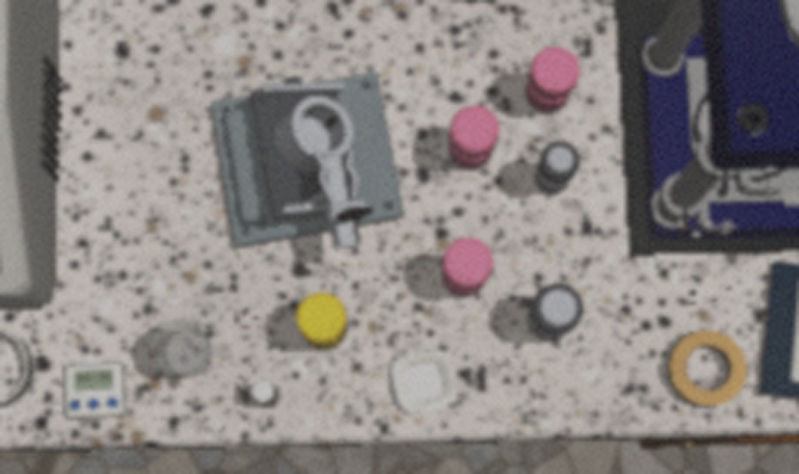

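View pics/scenec.png

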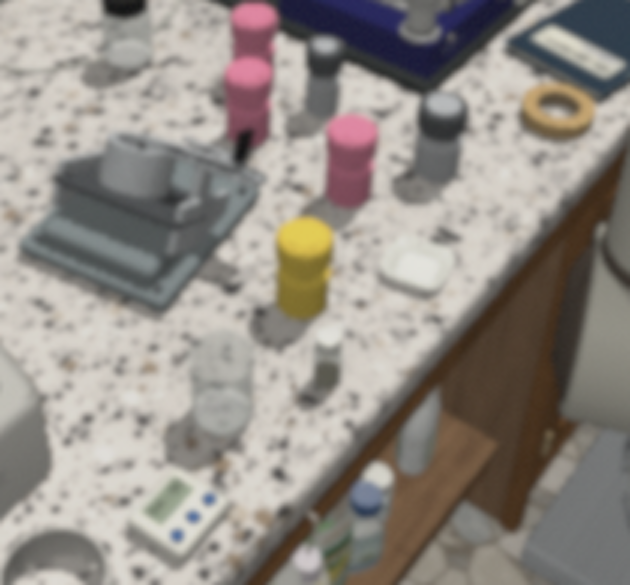

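The top crop shows the mixer at about full-frame (253,174), with its ring mouth at (259,163) and the clip tab at (267,197). The larger steel cup is at (338,223), the smaller at (339,174). The pink and yellow cups are decoys.

```bash
cat > h.py <<'E'
import numpy as np
from scipy.spatial.transform import Rotation as R
from scipy.optimize import least_squares
def rot(e): return R.from_euler('xyz',e,degrees=True).as_matrix()
def proj(c,P,fish=False):
    q=(np.atleast_2d(P)-c["origin"])@rot(c["orientation"]); m=c["mtx"]
    if fish:
        r=np.hypot(q[:,0],q[:,1]); t=np.arctan2(r,q[:,2]); u=q[:,:2]/r[:,None]*t[:,None]
    else: u=q[:,:2]/q[:,2:]
    return u*[m[0,0],m[1,1]]+[m[0,2],m[1,2]]
def plane(c,uv,z,fish=False):
    m=c["mtx"]; u=(np.atleast_2d(uv)-[m[0,2],m[1,2]])/[m[0,0],m[1,1]]
    if fish:
        t=np.hypot(u[:,0],u[:,1]); d=np.c_[u/t[:,None]*np.sin(t)[:,None],np.cos(t)]
    else: d=np.c_[u,np.ones(len(u))]
    d=d@rot(c["orientation"]).T
    return c["origin"]+d*((z-c["origin"][2])/d[:,2])[:,None]
E
python3 - <<'E'
from h import *
from workcell import bot
c=bot.camera("top"); s=bot.camera("scene"); f=lambda p:np.array(p)/2.96+[150,120]
g=lambda p:np.array(p)/3+[190,165]
print("cup big lid",plane(c,f([558,307]),.09), plane(s,g([443,106]),.09))
print("small",plane(c,f([559,158]),.09), plane(s,g([326,47]),.09))
C=f([[211,103],[372,72],[401,213],[236,245]]); P=plane(c,C,.019); print(P)
def res(v):
    Rz=rot([0,0,v[2]]); L=np.array([[.095,.095-.17],[-.095,-.075],[-.095,.095],[.095,.095]])
    return (L@Rz[:2,:2].T+v[:2]-P[:,:2]).ravel()
r=least_squares(res,[.4,.05,-90+10]); print(r.x,r.fun.round(4))
for n in ("beaker","vial","weigh_boat","tape_roll"): pass
for n,p,z in(("yellow",[322,320],.09),("pink",[468,265],.09),("pink2",[474,134],.09),("boat",[418,383],.01),("vial",[263,392],.06),("ring mouth",[322,126],.09),("tab",[345,232],.06)): print(n,plane(c,f(p),z))
for n in ("scene","wrist"):
  w=bot.camera(n); print(w["mtx"],w["origin"],w["orientation"])
E
```

```text
cup big lid [[ 0.43977809 -0.18467057  0.09      ]] [[ 0.44039474 -0.17880561  0.09      ]]
small [[ 0.59832173 -0.19307319  0.09      ]] [[ 0.59604787 -0.18908976  0.09      ]]
[[ 0.68886192  0.18328428  0.019     ]
 [ 0.72063426  0.00249456  0.019     ]
 [ 0.55812854 -0.02600374  0.019     ]
 [ 0.52647223  0.1556707   0.019     ]]
[6.33376251e-01 8.05754567e-02 9.98692550e+01] [ 0.0021  0.0037  0.0029 -0.0027 -0.0021 -0.0033 -0.003   0.0022]
yellow [[0.43171287 0.05944912 0.09      ]]
pink [[ 0.48594826 -0.09325169  0.09      ]]
pink2 [[ 0.62663521 -0.10439707  0.09      ]]
boat [[ 0.37186457 -0.0398191   0.01      ]]
vial [[0.361436   0.12348938 0.06      ]]
ring mouth [[0.63926863 0.05652725 0.09      ]]
tab [[0.52996815 0.0348686  0.06      ]]
[[398.16802487   0.         280.06447651]
 [  0.         398.16802487 211.89757934]
 [  0.           0.           1.        ]] [-0.00852776  0.70646668  0.83483318] [-129.16166295   -0.87925049 -142.13022633]
[[325.1922621    0.         282.39604285]
 [  0.         325.1922621  210.16293663]
 [  0.           0.           1.        ]] [ 0.26893452 -0.48615269  0.37269198] [ 1.62251763e+02  5.06549275e-03 -6.90814726e+01]
```

```bash
python3 -m inch '[[[-22,0,35],[0,-0.08,0],85],[[-44,0,69],[0,-0.16,0],85],[[-66,0,104],[0,-0.24,0],85],[[-88,0,138],[0,-0.32,0],85],[[-110,0,172],[0,-0.4,0],85],[[-132,0,207],[0,-0.5,0],85],[[-155,0,241],[0,-0.6,0],85],[[-177,0,276],[0,-0.7,0],85],[[-199,0,310],[0,-0.78,0],85],[[-221,0,345],[0,-0.82,0],85],[[-221,0,345],[0,-0.82,0],85],[[-221,0,345],[0,-0.82,0],85]]'
python3 - <<'E'
from workcell import bot
import cv2,pickle
o=bot.get_obs(); print(o["q"],o["ee_pos"],o["tcp_rot"],o["time"])
p=bot.camera("wrist"); cv2.imwrite("pics/w1.png",p["frame"][:,:,::-1]); pickle.dump(p,open("w1.pkl","wb"))
print(p["origin"],p["orientation"])
for t in("cup","small_cup","mixer","clip_tab"): print(t,[(d["box"],round(d["confidence"],2)) for d in bot.search_frame(p,t)])
a=p["frame"][:,:,::-1]; cv2.imwrite("pics/w1b.png",cv2.resize(a,None,fx=1.42,fy=1.42,interpolation=cv2.INTER_CUBIC))
E
```

```text
time: 2.5
ee_pos: [0.4402, -0.1831, 0.2312]
tcp_rot: [-90.0, 0.0, -21.9]
wrist_force: [-0.3, -0.0, -0.5]
opening: 0.085
[-2.25810757e+01 -5.01311434e+00  7.91211132e-02  9.51053605e+01
 -1.21760723e-02  8.93639692e+01] [ 0.44016836 -0.18311945  0.23119887] [-9.00120296e+01  1.32593794e-02 -2.19450448e+01] 2.5
[ 0.46885919 -0.11133357  0.37260164] [ 1.62265435e+02  6.63623964e-02 -2.19835481e+01]
cup [([394.1, 19.8, 467.0, 77.2], 0.89), ([270.6, 48.4, 326.5, 111.7], 0.74), ([459.4, 92.7, 536.2, 140.3], 0.65), ([255.2, 154.5, 314.3, 222.7], 0.63), ([181.7, 1.5, 216.6, 8.8], 0.5)]
small_cup [([396.6, 120.2, 459.8, 169.4], 0.88)]
mixer []
clip_tab []
```

View pics/w1b.png

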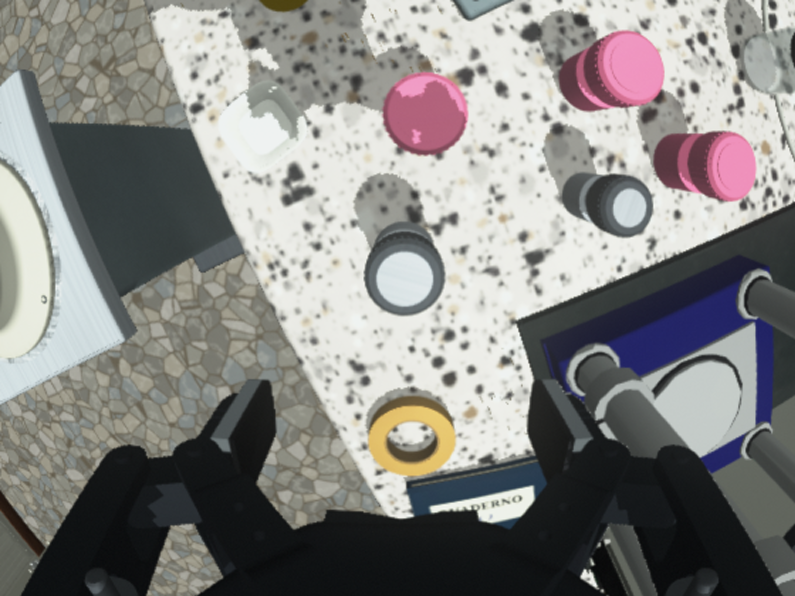

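The view shows the larger steel cup's lid centre at about (284.5,195) full-frame. It stands between the finger planes, with clear space all round.

Run:
```python
from h import *
import pickle,cv2
p=pickle.load(open("w1.pkl","rb"))
u=np.array([[404,276],[404,276],[621,206]])/1.42
print(plane(p,u[:1],.09,1),plane(p,u[:1],.083,1),plane(p,u[2:],.09,1))
# predicted lid rim
th=np.linspace(0,2*np.pi,9)[:-1]
c=plane(p,u[:1],.088,1)[0]
print((proj(p,c+.026*np.c_[np.cos(th),np.sin(th),0*th],1)*1.42).round())
```

```text
[[ 0.44206617 -0.18189952  0.09      ]] [[ 0.44140251 -0.18364743  0.083     ]] [[ 0.59329143 -0.18993192  0.09      ]]
[[442. 261.]
 [420. 239.]
 [388. 239.]
 [366. 261.]
 [367. 291.]
 [388. 311.]
 [419. 312.]
 [441. 291.]]
```

```bash
python3 -m inch '[[[1,45,2],[0,0,0],85],[[1,90,2],[0,0,0],85],[[1,130,2],[0,0,0],85],[[1,155,2],[0,0,0],85],[[1,171,2],[0,0,0],85],[[1,171,2],[0,0,0],85],[[1,171,2],[0,0,0],40],[[1,171,2],[0,0,0],40],[[1,171,2],[0,0,0],40],[[1,171,2],[0,0,0],40],[[1,171,2],[0,0,0],40],[[1,171,2],[0,0,0],40],[[1,171,2],[0,0,0],40]]' 110
```

```text
time: 4.05
ee_pos: [0.4421, -0.1838, 0.0626]
tcp_rot: [-90.0, -0.2, -22.2]
wrist_force: [0.4, -0.5, 7.8]
opening: 0.049
```

```bash
python3 -m inch '[[[0,-5,0],[0,0,0],40],[[0,-30,0],[0,0,0],40],[[0,-70,0],[0,0,0],40],[[0,-110,0],[0,0,0],40],[[0,-140,0],[0,0,0],40],[[0,-140,0],[0,0,0],40],[[0,-140,0],[0,0,0],40]]'
python3 - <<'E'
from workcell import bot
print(bot.get_obs())
E
```

```text
time: 4.75
ee_pos: [0.4419, -0.1837, 0.2027]
tcp_rot: [-90.0, -0.3, -22.2]
wrist_force: [-0.6, 0.8, -3.9]
opening: 0.049
{'time': 4.75, 'q': array([-2.25606919e+01, -5.54561724e+00, -3.57839786e+00,  9.17159682e+01,
       -2.16372499e-02,  8.96116392e+01]), 'qd': array([ 0.01164017,  0.81762369, -2.58899777, -0.48275705, -0.02660982,
        0.04248504]), 'joint_efforts': array([ 8.13108018e-04, -4.46080577e+01,  5.14495111e+01,  1.89158907e-01,
        1.48806546e-03, -1.57899728e-05]), 'ee_pos': array([ 0.44187763, -0.18369687,  0.20272584]), 'tcp_rot': array([-90.02333978,  -0.25109876, -22.17232741]), 'wrist_force': array([-0.57015868,  0.80530688, -3.86788739]), 'torque': array([-0.02981348,  0.04019802,  0.02012144]), 'opening': 0.04903428068013396}
```

```bash
python3 -m inch '[[[5,-12,28],[0,-0.11,0],40],[[12,-25,56],[0,-0.22,0],40],[[18,-40,84],[0,-0.33,0],40],[[24,-50,112],[0,-0.44,0],40],[[29,-50,141],[0,-0.56,0],40],[[29,-50,141],[0,-0.56,0],40],[[29,-50,141],[0,-0.56,0],40]]'
python3 - <<'E'
from workcell import bot
import cv2,pickle
o=bot.get_obs(); print(o["q"],o["ee_pos"],o["tcp_rot"],o["time"])
p=bot.camera("wrist"); pickle.dump(p,open("w2.pkl","wb"))
for t in("mixer","clip","clip_tab"): print(t,[(d["box"],round(d["confidence"],2)) for d in bot.search_frame(p,t)])
a=p["frame"][:,:,::-1]; cv2.imwrite("pics/w2b.png",cv2.resize(a,None,fx=1.42,fy=1.42,interpolation=cv2.INTER_CUBIC))
E
```

```text
time: 5.45
ee_pos: [0.5214, -0.0635, 0.2509]
tcp_rot: [-90.1, -0.0, 9.9]
wrist_force: [-0.0, -0.8, -3.8]
opening: 0.0491
[-6.88975776  1.98573402  9.128646   97.09073586 -0.09988535 73.17843401] [ 0.52138007 -0.06349982  0.25087817] [-9.01107107e+01 -2.10375186e-02  9.93178307e+00] 5.45
mixer [([287.6, 0.8, 475.0, 156.6], 0.68)]
clip [([315.7, 73.4, 402.2, 122.3], 0.89), ([378.8, 46.2, 459.1, 124.9], 0.41)]
clip_tab [([316.3, 73.6, 404.2, 124.1], 0.6)]
```

View pics/w2b.png

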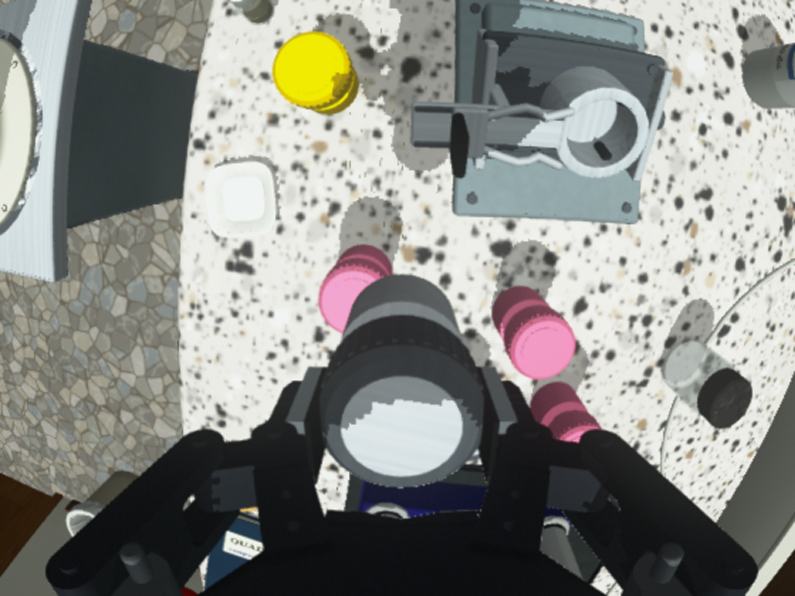

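The wrist view shows the mixer at view pixels (455–670, 0–222), the ring mouth at about (602,131) and the clip tab at (460,145). The cup is held straight. I'll enlarge the mixer.

Run:
```python
import cv2,pickle
p=pickle.load(open("w2.pkl","rb"))
cv2.imwrite("pics/w2c.png",cv2.resize(p["frame"][0:165,275:485,::-1],None,fx=3.6,fy=3.6,interpolation=cv2.INTER_CUBIC))
```

```text
(no output)
```

View pics/w2c.png

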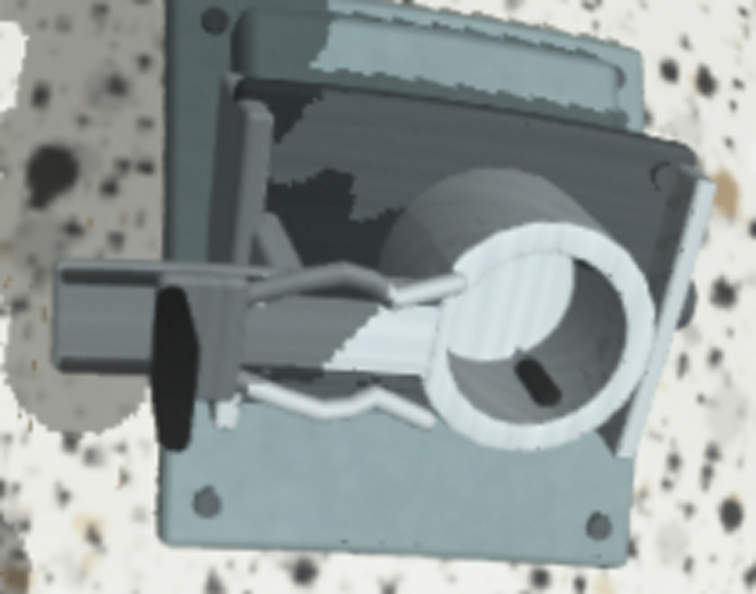

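The crop shows the ring mouth's outer ellipse spanning about (425–656, 222–450), the base corners at (160,543) and (625,566), and the black tab at (152–198, 285–452). The clip's arms end left of the bore.

```bash
cat > fit.py <<'E'
from h import *
import pickle,cv2
p=pickle.load(open("w2.pkl","rb"))
k=lambda a:np.array(a,float)/3.6+[275,0]
out=k([(550,222),(600,236),(640,275),(656,325),(645,380),(610,425),(565,445),(520,450),(470,436),(437,405),(425,370)])
inn=k([(580,258),(610,282),(627,320),(620,365),(590,405),(545,425),(500,422),(462,395),(447,360)])
cor=k([(158,545),(627,568),(643,45)])
L=np.array([[-.095,.095,.019],[-.095,-.075,.019],[.095,-.075,.019]])
S=R.from_euler('y',-.5).as_matrix()
th=np.linspace(0,2*np.pi,721)
def ring(v,r): return v[3:6]+np.c_[r*np.cos(th),r*np.sin(th),0*th]@(rot([0,0,v[2]])@S).T
def res(v):
    e=[]
    for pts,r in((out,.036),(inn,.0265)):
        q=proj(p,ring(v,r),1); e.append(np.linalg.norm(pts[:,None]-q[None],axis=2).min(1))
    c=proj(p,L@rot([0,0,v[2]]).T+[v[0],v[1],0],1)-cor
    return np.r_[e[0],e[1],c.ravel()]
if __name__=="__main__":
    best=least_squares(res,[.633,.08,99.9,.639,.056,.09])
    v=best.x; print(v.round(4),best.fun.round(1))
    Rs=rot([0,0,v[2]])@S; print("floor",v[3:6]-.04*Rs[:,2]," in mixer",rot([0,0,v[2]]).T@(v[3:6]-.04*Rs[:,2]-[v[0],v[1],0]))
    np.save("mix.npy",v)
    f=v[3:6]-.04*Rs[:,2]
    for n in ("top","scene"):
        from workcell import bot
        c=bot.camera(n); a=np.ascontiguousarray(c["frame"][:,:,::-1])
        print(n,proj(c,v[3:6]))
        b=cv2.resize(a,None,fx=4,fy=4,interpolation=cv2.INTER_CUBIC)
        for P in(ring(v,.036),ring(v,.0265)): cv2.polylines(b,[(proj(c,P)*4+2).astype(int)],True,(0,0,255),1)
        C=[[.095,.095,.019],[-.095,.095,.019],[-.095,-.075,.019],[.095,-.075,.019]]@rot([0,0,v[2]]).T+[v[0],v[1],0]
        cv2.polylines(b,[(proj(c,C)*4+2).astype(int)],True,(0,255,0),1)
        tab=[f+Rs@np.array(t) for t in([.015,.115,.06],[-.015,.115,.06])]
        u=(proj(c,v[3:6])*4).astype(int)[0]; cv2.imwrite(f"pics/f_{n}.png",b[max(0,u[1]-250):u[1]+250,u[0]-200:u[0]+200])
    cv2.imwrite("pics/f.png",np.hstack([cv2.imread(f"pics/f_{n}.png")[:480] for n in("top","scene")]))
E
python3 fit.py
```

```text
[6.34800e-01 8.11000e-02 9.92139e+01 6.43100e-01 5.73000e-02 8.45000e-02] [ 0.7  0.4  1.1  0.4  0.5  1.   0.2  0.7  0.9  0.8  1.2  1.   0.1  0.1
  0.1  0.4  0.4  0.5  1.   1.6 -0.7  0.2  0.4  0.4  0.6 -0.7]
floor [0.64006666 0.07619366 0.04936103]  in mixer [-0.00564168 -0.00438706  0.04936103]
top [[258.6132158  161.86434902]]
scene [[237.08230903 213.27945959]]
```

View pics/f.png

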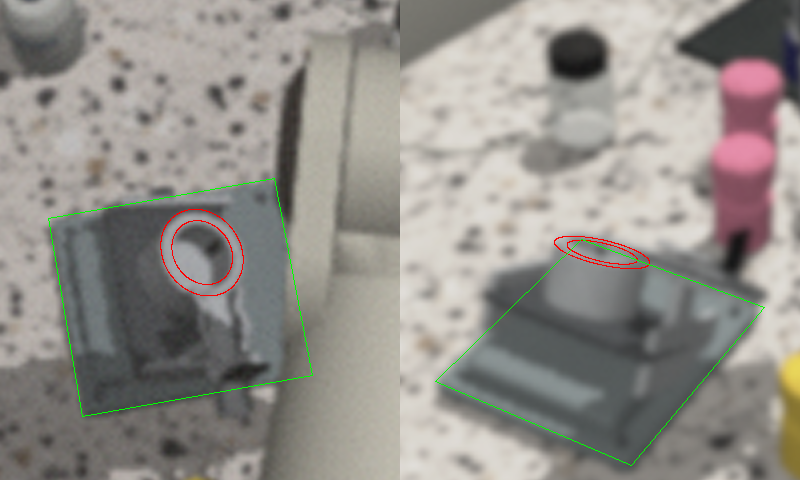

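```bash
python3 -m inch '[[[23,0,-4],[0.08,0,0],40],[[46,4,-8],[0.16,0,0],40],[[69,12,-12],[0.24,0,0],40],[[92,24,-16],[0.32,0,0],40],[[116,36,-20],[0.42,0.01,0],40],[[139,48,-24],[0.5,0.01,0],40],[[139,48,-24],[0.5,0.01,0],40],[[139,48,-24],[0.5,0.01,0],40]]'
python3 - <<'E'
from workcell import bot
import cv2,pickle
o=bot.get_obs(); print(o["q"],o["ee_pos"],o["tcp_rot"],o["time"])
p=bot.camera("wrist"); pickle.dump(p,open("w3.pkl","wb"))
print(p["origin"],p["orientation"])
a=p["frame"][:,:,::-1]; cv2.imwrite("pics/w3.png",cv2.resize(a[0:300,130:430],None,fx=2,fy=2,interpolation=cv2.INTER_CUBIC))
E
```

```text
time: 6.55
ee_pos: [0.6627, -0.0657, 0.203]
tcp_rot: [-61.5, 0.1, 9.2]
wrist_force: [-0.5, 0.7, -2.3]
opening: 0.0493
[-16.2701171   33.78798351  39.17854337 108.66639841  25.48070408
  61.54902108] [ 0.6626609  -0.06567632  0.20297796] [-61.47490829   0.13913308   9.20175744] 6.55
[ 0.66259989 -0.06574857  0.36423701] [-169.16904325    0.20195496    9.16296158]
```

View pics/w3.png

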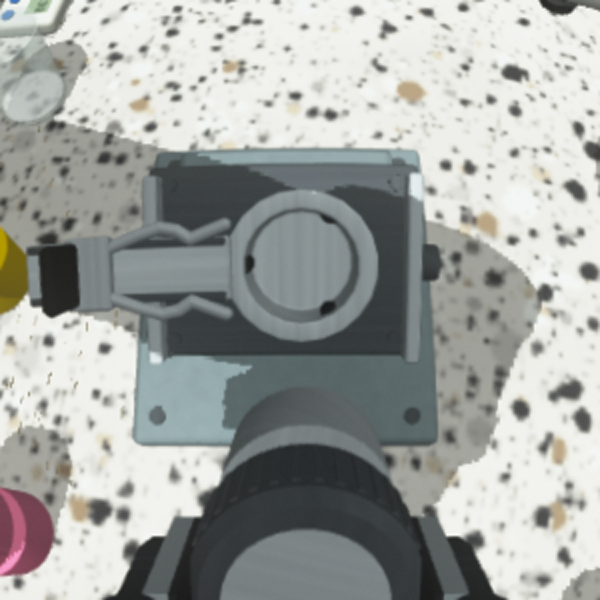

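This view looks almost along the socket axis. The ring spans about (230–379, 190–340) with centre (304,265), and the held cup is centred at x≈306. The tab is at (40–78, 245–317). I'll fit both views together.

```bash
cat > fit2.py <<'E'
from fit import *
import fit
p3=pickle.load(open("w3.pkl","rb"))
k3=lambda a:np.array(a,float)/2+[130,0]
o3=k3([(230,265),(379,265),(304,190),(304,341),(251,212),(357,212),(357,318),(251,318)])
i3=k3([(244,265),(362,265),(346,308),(304,324),(263,308)])
c3=k3([(133,444),(438,444),(420,149)])
def res2(v):
    e=[res(v)]
    for pts,r in((o3,.036),(i3,.0265)): e.append(np.linalg.norm(pts[:,None]-proj(p3,ring(v,r),1)[None],axis=2).min(1))
    e.append((proj(p3,L@rot([0,0,v[2]]).T+[v[0],v[1],0],1)-c3).ravel())
    return np.concatenate(e)
b=least_squares(res2,np.load("mix.npy")); v=b.x; print(v.round(4),b.fun[:26].round(1),b.fun[26:].round(1))
print("sd",np.sqrt(np.diag(np.linalg.inv(b.jac.T@b.jac))*(b.fun**2).mean()).round(4))
np.save("mix.npy",v); Rs=rot([0,0,v[2]])@S; f=v[3:6]-.04*Rs[:,2]; print("floor",f)
from workcell import bot
o=bot.get_obs(); T=rot(o["tcp_rot"]); d=Rs.T@(o["ee_pos"]+.0626*T[:,1]-f); print("cup origin in socket frame mm",d*1e3)
print("tilt err (tool y in socket)",Rs.T@T[:,1], "tool x in socket",Rs.T@T[:,0])
print("shift in tool axes to 45mm above floor on axis", T.T@(Rs@np.array([0,0,.045])+f-o["ee_pos"]-.0626*T[:,1])*1e3)
# tab
for z in (.04,.05,.06,.07):
  q=[f+Rs@np.array([x,.115,z]) for x in(-.015,.015)]; print(z,((proj(p3,q,1)-[130,0])*2).round(),((proj(p,q,1)-[275,0])*3.6).round())
E
python3 fit2.py
```

```text
[6.35800e-01 8.03000e-02 9.92083e+01 6.41400e-01 5.71000e-02 8.78000e-02] [0.2 1.1 1.5 0.5 0.5 1.1 0.1 0.6 1.  1.1 1.7 0.4 0.3 0.1 0.1 0.6 0.6 0.6
 0.8 1.2 0.  1.  0.9 1.1 1.2 0.1] [ 1.8  1.3  0.2  1.3  0.4  0.3  1.8  1.8  1.4  0.4  0.8  0.1  0.4 -2.
 -0.5  0.5 -0.6 -0.3 -1.4]
sd [0.0005 0.0005 0.2253 0.0003 0.0003 0.0008]
floor [0.63834068 0.0760604  0.05266646]
cup origin in socket frame mm [-52.66348106  -1.26707235 140.15806795]
tilt err (tool y in socket) [-3.58218530e-03 -4.59911838e-04 -9.99993478e-01] tool x in socket [ 8.68063434e-04 -9.99999519e-01  4.56805032e-04]
shift in tool axes to 45mm above floor on axis [-1.26482518 94.96821426 53.00513281]
0.04 [[ 68. 305.]
 [ 65. 244.]] [[121. 361.]
 [127. 257.]]
0.05 [[ 61. 308.]
 [ 57. 246.]] [[123. 379.]
 [130. 272.]]
0.06 [[ 54. 312.]
 [ 49. 247.]] [[126. 397.]
 [133. 288.]]
0.07 [[ 45. 315.]
 [ 41. 248.]] [[128. 417.]
 [136. 305.]]
```

```bash
python3 -m inch '[[[0,12,20],[0,0,0],40],[[-1,32,40],[0,0,0],40],[[-1,55,53],[0,0,0],40],[[-1,80,53],[0,0,0],40],[[-1,93,53],[0,0,0],40],[[-1,93,53],[0,0,0],40],[[-1,93,53],[0,0,0],40]]'
cat > st.py <<'E'
from h import *
from workcell import bot
v=np.load("mix.npy"); S=R.from_euler('y',-.5).as_matrix(); Rs=rot([0,0,v[2]])@S; f=v[3:6]-.04*Rs[:,2]
o=bot.get_obs(); T=rot(o["tcp_rot"]); M=Rs.T@T
print("t",o["time"],"cup in socket mm",(Rs.T@(o["ee_pos"]+.0626*T[:,1]-f)*1e3).round(1),"F socket",(Rs.T@o["wrist_force"]).round(1),"M",(Rs.T@o["torque"]).round(2),"open",o["opening"])
print("rotvec to upright in tool",R.from_matrix(T.T@Rs@R.from_euler('z',-np.arctan2(M[0,0],-M[1,0])).as_matrix()@np.array([[0,0,1],[-1,0,0],[0,-1,0]])).as_rotvec().round(3),"twist",np.arctan2(M[0,0],-M[1,0]).round(3),"q",o["q"].round(1))
E
python3 st.py
python3 - <<'E'
from workcell import bot
import cv2
a=bot.camera("wrist")["frame"][:,:,::-1]; b=bot.camera("scene")["frame"][:,:,::-1]
cv2.imwrite("pics/w4.png",np.hstack([cv2.resize(a[0:210,180:380],None,fx=2.4,fy=2.4,interpolation=cv2.INTER_CUBIC),cv2.resize(b[165:270,195:275],None,fx=4.8,fy=4.8,interpolation=cv2.INTER_CUBIC)[:504,:310]]) if 0 else cv2.resize(a[0:210,180:380],None,fx=2.8,fy=2.8,interpolation=cv2.INTER_CUBIC))
E
```

```text
time: 7.3
ee_pos: [0.6468, 0.0245, 0.1517]
tcp_rot: [-61.6, -0.2, 9.3]
wrist_force: [0.4, -0.8, -2.4]
opening: 0.049
t 7.3 cup in socket mm [ 1.4 -0.3 49.4] F socket [-1.9 -0.3 -1.8] M [0.03 0.78 0.04] open 0.04902338222716945
rotvec to upright in tool [0.005 0.006 0.003] twist 0.003 q [-9.3 25.4 22.  96.1 26.8 69.1]
```

View pics/w4.png

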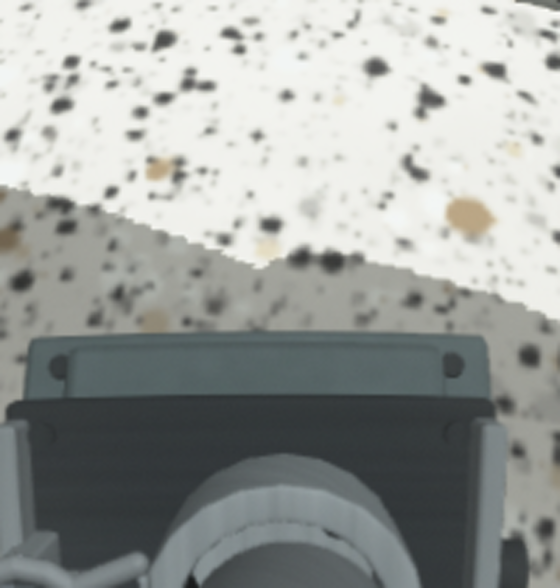

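The cup foot is over the bore with an even gap on both sides (ring centre x≈287, cup ≈290). I'll ease it in as far as the pads.

```bash
python3 -m inch '[[[0,2,-1],[0.005,0,0],40],[[0,4,-1],[0.005,0,0],40],[[0,6,-1],[0.005,0,0],40],[[0,8,-1],[0.005,0,0],40],[[0,10,-1],[0.005,0,0],40],[[0,12,-1],[0.005,0,0],40]]'; python3 st.py
python3 -m inch '[[[0,1,0],[0,0,0],40],[[0,2,0],[0,0,0],40],[[0,3,0],[0,0,0],40],[[0,4,0],[0,0,0],40]]'; python3 st.py
```

```text
time: 8.0
ee_pos: [0.6465, 0.0287, 0.1409]
tcp_rot: [-61.3, -0.2, 9.2]
wrist_force: [-4.2, -6.8, 11.5]
opening: 0.0487
t 8.0 cup in socket mm [ 0.1 -0.7 37.8] F socket [ 0.2  5.3 13. ] M [ 1.12  0.32 -0.03] open 0.04866956610288119
rotvec to upright in tool [-0.     0.004  0.004] twist 0.002 q [-9.1 25.3 20.6 94.8 27.2 69.4]
time: 8.4
ee_pos: [0.6462, 0.0296, 0.1406]
tcp_rot: [-61.4, -0.4, 9.1]
wrist_force: [-9.3, -9.0, 17.6]
opening: 0.0489
t 8.4 cup in socket mm [ 0.7 -0.8 37.1] F socket [ 1.9 10.6 19. ] M [ 2.38  0.44 -0.04] open 0.04887539737476143
rotvec to upright in tool [0.001 0.004 0.007] twist 0.002 q [-9.  25.  20.2 94.4 27.2 69.6]
```

```bash
python3 -m inch '[[[0,-2,0],[0,0,0],40],[[-2,-4,0],[0,0,-0.007],40],[[-2,-4,0],[0,0,0.007],40]]'; python3 st.py
python3 -m inch '[[[-1,2,0],[0,0,0],40],[[-1,4,0],[0,0,0],40],[[-1,5,0],[0,0,0],40],[[-1,6,0],[0,0,0],40]]'; python3 st.py
```

```text
time: 8.7
ee_pos: [0.6443, 0.0273, 0.1444]
tcp_rot: [-61.4, -0.1, 9.3]
wrist_force: [-0.1, 0.2, -3.8]
opening: 0.049
t 8.7 cup in socket mm [ 0.8  2.  41.4] F socket [-1.6  0.1 -3.4] M [-0.05  0.78  0.02] open 0.04900033185269186
rotvec to upright in tool [0.002 0.004 0.   ] twist 0.002 q [-9.1 25.2 20.9 95.4 27.  69.2]
time: 9.1
ee_pos: [0.6434, 0.0302, 0.1392]
tcp_rot: [-61.4, -0.1, 9.3]
wrist_force: [4.8, 0.9, -0.1]
opening: 0.049
t 9.1 cup in socket mm [ 1.   2.3 35.4] F socket [ 0.  -4.9 -0.1] M [-1.19  0.53 -0.03] open 0.04897324055281519
rotvec to upright in tool [0.001 0.006 0.001] twist 0.003 q [-8.9 24.9 19.9 94.5 27.1 69.4]
```

```bash
python3 -m inch '[[[1.3,0,0],[0,0,0],40],[[1.3,1,0],[0,0,0],40],[[1.3,2,0],[0,0,0],40],[[1.3,2.5,0],[0,0,0],40]]'; python3 st.py
```

```text
time: 9.5
ee_pos: [0.6441, 0.0317, 0.1366]
tcp_rot: [-61.4, -0.1, 9.3]
wrist_force: [-0.9, -0.5, -4.1]
opening: 0.0491
t 9.5 cup in socket mm [ 0.9  1.4 32.5] F socket [-2.2  1.  -3.5] M [0.05 0.79 0.08] open 0.049062075462733515
rotvec to upright in tool [0.001 0.005 0.   ] twist 0.002 q [-8.8 25.  19.8 94.3 27.1 69.6]
```

```bash
python3 -m inch '[[[0,0,0],[0,0.14,0],40],[[0,0,0],[0,0.27,0],40],[[0,0,0],[0,0.4,0],40],[[0,0,0],[0,0.3,0],40],[[0,0.8,0],[0,0.16,0],40],[[0,1.6,0],[0,0.02,0],40],[[0,2.4,0],[0,-0.12,0],40],[[0,3.2,0],[0,-0.26,0],40],[[0,4,0],[0,-0.4,0],40]]'; python3 st.py
```

```text
time: 10.4
ee_pos: [0.6441, 0.0337, 0.1333]
tcp_rot: [-63.4, -11.0, 30.0]
wrist_force: [2.2, -0.2, 0.5]
opening: 0.0488
t 10.4 cup in socket mm [ 1.   1.1 28.6] F socket [-0.3 -2.1  0.8] M [-0.41  0.45 -0.09] open 0.048786120295853136
rotvec to upright in tool [0.001 0.817 0.001] twist 0.408 q [-8.6 24.9 19.3 93.8 27.1 46.5]
```

```bash
python3 -m inch '[[[0,0.3,0],[0,0.13,0],40],[[0,1.1,0],[0,0.27,0],40],[[0,1.9,0],[0,0.4,0],40],[[0,2.7,0],[0,0.54,0],40],[[0,3.5,0],[0,0.67,0],40],[[0,4.3,0],[0,0.8,0],40]]'; python3 st.py
python3 -m inch '[[[0,0.3,0],[0,-0.13,0],40],[[0,1.1,0],[0,-0.27,0],40],[[0,1.9,0],[0,-0.4,0],40],[[0,2.7,0],[0,-0.54,0],40],[[0,3.5,0],[0,-0.67,0],40],[[0,4.3,0],[0,-0.8,0],40]]'; python3 st.py
```

```text
time: 11.0
ee_pos: [0.6441, 0.0356, 0.1299]
tcp_rot: [-63.3, 10.5, -11.0]
wrist_force: [0.5, -1.4, -0.4]
opening: 0.0487
t 11.0 cup in socket mm [ 1.1  0.7 24.7] F socket [-1.5 -0.3  0.3] M [-0.1   0.67  0.37] open 0.04872086090642585
rotvec to upright in tool [ 0.001 -0.793  0.002] twist -0.396 q [-8.5 24.8 18.7 93.2 27.2 92.8]
time: 11.6
ee_pos: [0.644, 0.0375, 0.1263]
tcp_rot: [-63.5, -11.1, 30.0]
wrist_force: [1.9, -1.2, -1.3]
opening: 0.0488
t 11.6 cup in socket mm [ 1.   0.4 20.7] F socket [-1.9 -1.7 -0.5] M [-0.44  0.87 -0.92] open 0.048802078480608004
rotvec to upright in tool [0.001 0.817 0.003] twist 0.409 q [-8.3 24.7 18.2 92.7 27.2 46.9]
```

```bash
python3 -m inch '[[[0,0.3,0],[0,0.13,0],40],[[0,1.1,0],[0,0.27,0],40],[[0,1.9,0],[0,0.4,0],40],[[0,2.7,0],[0,0.54,0],40],[[0,3.5,0],[0,0.67,0],40],[[0,4.3,0],[0,0.8,0],40]]'; python3 st.py
python3 -m inch '[[[0,0.3,0],[0,-0.13,0],40],[[0,1.1,0],[0,-0.27,0],40],[[0,1.9,0],[0,-0.4,0],40],[[0,2.7,0],[0,-0.54,0],40],[[0,3.5,0],[0,-0.67,0],40],[[0,4.3,0],[0,-0.8,0],40]]'; python3 st.py
```

```text
time: 12.2
ee_pos: [0.6436, 0.0396, 0.1229]
tcp_rot: [-63.3, 10.5, -11.0]
wrist_force: [-1.0, -0.7, 0.2]
opening: 0.0489
t 12.2 cup in socket mm [ 1.3  0.5 16.6] F socket [-0.4  1.1  0.4] M [0.21 0.66 0.38] open 0.048852711156309625
rotvec to upright in tool [ 0.001 -0.792  0.003] twist -0.396 q [-8.1 24.6 17.7 92.1 27.2 93.2]
time: 12.8
ee_pos: [0.6434, 0.0412, 0.1195]
tcp_rot: [-63.5, -11.1, 29.9]
wrist_force: [-2.2, -3.7, 2.2]
opening: 0.0487
t 12.8 cup in socket mm [ 1.   0.3 12.9] F socket [-1.8  2.7  3.5] M [ 0.44  1.25 -0.92] open 0.0487143854671866
rotvec to upright in tool [0.002 0.815 0.004] twist 0.408 q [-8.  24.4 17.1 91.6 27.2 47.3]
```

```bash
python3 -m inch '[[[0,0.3,0],[0,0.13,0],40],[[0,1.1,0],[0,0.27,0],40],[[0,1.9,0],[0,0.4,0],40],[[0,2.7,0],[0,0.54,0],40],[[0,3.5,0],[0,0.67,0],40],[[0,4.3,0],[0,0.8,0],40]]'; python3 st.py
python3 -m inch '[[[0,0.3,0],[0,-0.13,0],40],[[0,1.1,0],[0,-0.27,0],40],[[0,1.7,0],[0,-0.4,0],40],[[0,2.3,0],[0,-0.54,0],40],[[0,2.9,0],[0,-0.67,0],40],[[0,3.5,0],[0,-0.8,0],40]]'; python3 st.py
```

```text
time: 13.4
ee_pos: [0.643, 0.0431, 0.1162]
tcp_rot: [-63.3, 10.4, -11.1]
wrist_force: [2.7, -1.0, 4.6]
opening: 0.0491
t 13.4 cup in socket mm [1.1 0.4 9.2] F socket [ 1.  -2.5  4.7] M [-0.73  0.36  0.94] open 0.04907967880735443
rotvec to upright in tool [ 0.002 -0.794  0.004] twist -0.397 q [-7.8 24.3 16.6 91.1 27.2 93.6]
time: 14.0
ee_pos: [0.643, 0.0446, 0.1134]
tcp_rot: [-63.6, -11.2, 29.9]
wrist_force: [0.2, -0.4, 1.3]
opening: 0.049
t 14.0 cup in socket mm [1.1 0.2 6. ] F socket [ 0.2 -0.1  1.3] M [ 0.11  0.61 -0.56] open 0.04901492412454532
rotvec to upright in tool [0.002 0.816 0.005] twist 0.408 q [-7.7 24.2 16.2 90.7 27.3 47.6]
```

```bash
python3 -m inch '[[[0,0.3,0],[0,0.13,0],40],[[0,0.8,0],[0,0.27,0],40],[[0,1.3,0],[0,0.4,0],40],[[0,1.8,0],[0,0.54,0],40],[[0,2.3,0],[0,0.67,0],40],[[0,2.7,0],[0,0.8,0],40]]'; python3 st.py
```

```text
time: 14.6
ee_pos: [0.6426, 0.0454, 0.1112]
tcp_rot: [-63.3, 10.4, -11.1]
wrist_force: [-2.1, -2.1, -0.3]
opening: 0.0488
t 14.6 cup in socket mm [0.7 0.4 3.6] F socket [-1.6  2.4  0.6] M [0.73 0.58 0.82] open 0.048817290881402776
rotvec to upright in tool [ 0.003 -0.793  0.005] twist -0.397 q [-7.6 24.2 15.9 90.4 27.2 93.9]
```

```bash
python3 -m inch '[[[0,0.3,0],[0,-0.13,0],40],[[0,0.7,0],[0,-0.27,0],40],[[0,1.1,0],[0,-0.4,0],40],[[0,1.5,0],[0,-0.54,0],40],[[0,1.8,0],[0,-0.67,0],40],[[0,2,0],[0,-0.8,0],40]]'; python3 st.py
```

```text
time: 15.2
ee_pos: [0.643, 0.0459, 0.1106]
tcp_rot: [-63.7, -11.2, 29.9]
wrist_force: [0.8, -6.4, 3.3]
opening: 0.0489
t 15.2 cup in socket mm [ 0.8 -0.2  2.9] F socket [-4.1  0.3  6. ] M [ 0.19  1.24 -1.35] open 0.04894857762912049
rotvec to upright in tool [0.004 0.816 0.007] twist 0.408 q [-7.6 24.1 15.7 90.1 27.3 47.8]
```

```bash
python3 -m inch '[[[0,0.5,0],[0,0.13,0],40],[[0,0.9,0],[0,0.27,0],40],[[0,1.3,0],[0,0.4,0],40],[[0,1.6,0],[0,0.54,0],40],[[0,1.8,0],[0,0.67,0],40],[[0,2,0],[0,0.8,0],40]]'; python3 st.py
```

```text
time: 15.8
ee_pos: [0.6426, 0.0463, 0.1108]
tcp_rot: [-63.4, 10.2, -11.2]
wrist_force: [-3.6, -7.2, 10.6]
opening: 0.0485
t 15.8 cup in socket mm [1.2 0.1 2.9] F socket [-0.6  4.7 12.4] M [1.63 0.24 0.43] open 0.048510287066850316
rotvec to upright in tool [ 0.004 -0.793  0.008] twist -0.397 q [-7.6 23.9 15.6 90.  27.2 94. ]
```

```bash
python3 -m inch '[[[0,1.6,0],[0,-0.13,0],40],[[0,2,0],[0,-0.27,0],40],[[0,2.3,0],[0,-0.4,0],40],[[0,2.5,0],[0,-0.54,0],40],[[0,2.5,0],[0,-0.67,0],40],[[0,2.5,0],[0,-0.8,0],40]]'; python3 st.py
python3 - <<'E'
from workcell import bot
import cv2,numpy as np
a=bot.camera("wrist")["frame"][:,:,::-1]; b=bot.camera("scene")["frame"][:,:,::-1]
cv2.imwrite("pics/w5.png",np.hstack([cv2.resize(a[60:310,150:400],(500,500),interpolation=cv2.INTER_CUBIC),cv2.resize(b[150:270,190:262],(300,500),interpolation=cv2.INTER_CUBIC)]))
E
```

```text
time: 16.4
ee_pos: [0.643, 0.0462, 0.1107]
tcp_rot: [-63.9, -11.3, 29.8]
wrist_force: [-2.4, -9.7, 10.4]
opening: 0.0488
t 16.4 cup in socket mm [ 0.9 -0.5  2.8] F socket [-3.1  4.  13.5] M [ 1.11  1.09 -1.27] open 0.04876970656125457
rotvec to upright in tool [0.006 0.815 0.011] twist 0.408 q [-7.6 23.8 15.4 89.8 27.2 48.1]
```

View pics/w5.png

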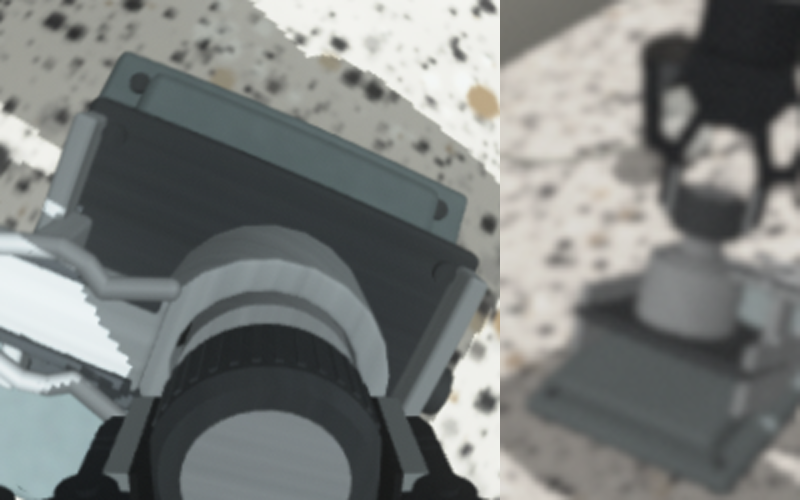

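```bash
python3 -m inch '[[[-0.9,1.8,0.4],[0,0.13,0],40],[[-0.9,2.2,0.4],[0,0.27,0],40],[[-0.9,2.5,0.4],[0,0.4,0],40],[[-0.9,2.7,0.4],[0,0.54,0],40],[[-0.9,2.9,0.4],[0,0.67,0],40],[[-0.9,2.9,0.4],[0,0.8,0],40]]'; python3 st.py
```

```text
time: 17.1
ee_pos: [0.6422, 0.0462, 0.1109]
tcp_rot: [-63.5, 9.9, -11.4]
wrist_force: [-7.0, -11.4, 14.1]
opening: 0.0488
t 17.1 cup in socket mm [0.9 0.1 2.9] F socket [-2.1  8.7 17.2] M [2.38 0.81 0.55] open 0.04877650978135484
rotvec to upright in tool [ 0.008 -0.793  0.014] twist -0.396 q [-7.5 23.4 15.  89.5 27.1 94.2]
```

Axial force has reached about 17–20 N and the height has not changed over three strokes, so the cup is on the floor. I'll unload, release and back off.

```bash
python3 -m inch '[[[0,0,0],[0,0,0],40],[[0,0,0],[0,0,0],40]]'; python3 st.py
python3 -m inch '[[[0,0,0],[0,0,0],78],[[0,0,0],[0,0,0],78],[[0,0,0],[0,0,0],78],[[0,0,0],[0,0,0],78],[[0,-5,0],[0,0,0],78],[[0,-20,0],[0,0,0],78],[[0,-50,0],[0,0,0],78],[[0,-90,0],[0,0,0],78],[[0,-110,0],[0,0,0],78],[[0,-110,0],[0,0,0],78]]' ; python3 st.py
```

```text
time: 17.3
ee_pos: [0.6419, 0.0461, 0.111]
tcp_rot: [-63.4, 9.9, -11.3]
wrist_force: [-0.8, -1.7, 1.5]
opening: 0.0485
t 17.3 cup in socket mm [1.1 0.4 3. ] F socket [-0.7  1.   2. ] M [ 0.51  0.41 -0.57] open 0.04851139330005186
rotvec to upright in tool [ 0.008 -0.79   0.014] twist -0.395 q [-7.5 23.4 15.  89.5 27.2 94.2]
time: 18.3
ee_pos: [0.6499, -0.0069, 0.2113]
tcp_rot: [-63.4, 9.6, -11.4]
wrist_force: [1.2, -0.2, -0.2]
opening: 0.0782
t 18.3 cup in socket mm [  1.9   0.8 116.8] F socket [-0.4 -1.2  0. ] M [-0.01  0.44  0.02] open 0.07823995411013061
rotvec to upright in tool [ 0.01  -0.788  0.019] twist -0.394 q [-11.9  26.9  30.7 103.6  26.5  89.4]
```

```bash
python3 -m inch '[[[-16,0,-7],[0.01,0.14,0.01],0],[[-33,0,-14],[0.01,0.28,0.01],0],[[-50,0,-21],[0.01,0.42,0.01],0],[[-67,4,-28],[0.01,0.56,0.01],0],[[-84,9,-36],[0.01,0.7,0.01],0],[[-101,14,-44],[0.01,0.84,0.01],0],[[-121,22,-52],[0.01,0.98,0.01],0],[[-141,29,-61],[0.01,1.1,0.01],0],[[-141,29,-61],[0.01,1.18,0.01],0],[[-141,29,-61],[0.01,1.18,0.01],0],[[-141,29,-61],[0.01,1.18,0.01],0]]'; python3 st.py
python3 - <<'E'
from workcell import bot
import cv2,pickle
p=bot.camera("wrist"); pickle.dump(p,open("w6.pkl","wb"))
for t in("clip","clip_tab","cup"): print(t,[(d["box"],round(d["confidence"],2)) for d in bot.search_frame(p,t)])
cv2.imwrite("pics/w6.png",cv2.resize(p["frame"][60:360,150:430,::-1],None,fx=2,fy=2,interpolation=cv2.INTER_CUBIC))
E
```

```text
time: 19.4
ee_pos: [0.4967, -0.0183, 0.1819]
tcp_rot: [-88.8, 28.9, -80.8]
wrist_force: [0.1, -0.5, 0.1]
opening: -0.0001
t 19.4 cup in socket mm [  0.3 153.6  84.7] F socket [-0.4  0.   0.3] M [ 0.03  0.44 -0.01] open -0.00013005220582188023
rotvec to upright in tool [ 0.006  3.141 -0.032] twist -1.571 q [-16.8   6.4   1.9  97.9  26.3 151.4]
clip [([249.4, 53.1, 310.9, 162.4], 0.79)]
clip_tab [([248.4, 52.3, 313.5, 160.9], 0.64)]
cup [([237.9, 0.1, 319.8, 51.3], 0.98), ([462.6, 17.9, 540.3, 99.0], 0.89), ([225.1, 204.9, 313.8, 278.4], 0.82), ([397.7, 196.3, 473.3, 286.8], 0.81)]
```

View pics/w6.png

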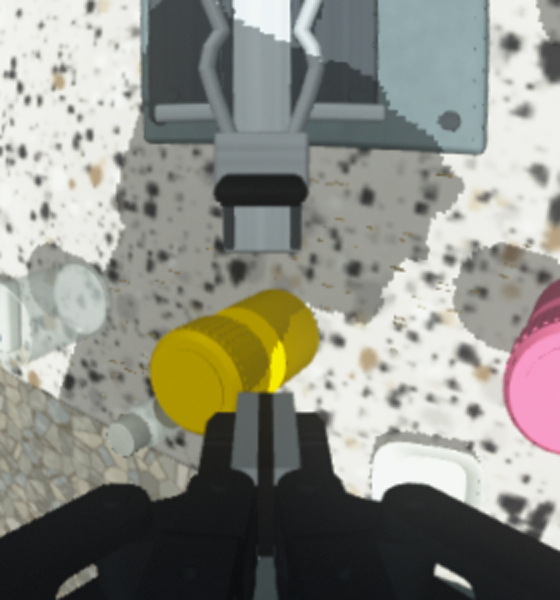

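The view shows the drawn-back clip with its black tab at view (214–308, 174–206), centred at x≈261. The closed fingers are at x≈265. I'll fit the tab's place.

Run:
```python
from h import *
import pickle
v=np.load("mix.npy"); S=R.from_euler('y',-.5).as_matrix(); Rs=rot([0,0,v[2]])@S; f=v[3:6]-.04*Rs[:,2]
w=pickle.load(open("w6.pkl","rb")); p3=pickle.load(open("w3.pkl","rb"))
W=lambda q:(proj(w,f+np.asarray(q)@Rs.T,1)-[150,60])*2
P=lambda q:(proj(p3,f+np.asarray(q)@Rs.T,1)-[130,0])*2
def res(a):
    x,y,z=a; q=[[x-.015,y,z],[x+.015,y,z]]
    A=W(q);B=P(q)
    return np.r_[(A-[[308,193],[214,193]]).ravel()*[1,.5,1,.5],(B-[[43,316],[41,246]]).ravel()]
b=least_squares(res,[0,.112,.075]); print(b.x,b.fun.round(1))
x,y,z=b.x
for yy,zz in((y-.007,z),(y,z),(y,z-.012),(y,z-.024)): print(W([[x-.015,yy,zz],[x+.015,yy,zz]]).round(0).tolist())
```

```text
[0.0010953  0.10670484 0.08933378] [-0.2  1.9 -2.6  2.   2.9  2.8  0.1  0.8]
[[308.0, 174.0], [211.0, 175.0]]
[[308.0, 197.0], [211.0, 197.0]]
[[306.0, 192.0], [214.0, 192.0]]
[[304.0, 188.0], [217.0, 188.0]]
```

```bash
python3 -m inch '[[[0,30,0],[0,0,0],0],[[-1,60,0],[0,0,0],0],[[-1,80,0],[0,0,0],0],[[-1,87,0],[0,0,0],0],[[-1,87,5],[0,0,0],0],[[-1,87,15],[0,0,0],0],[[-1,87,22],[0,0,0],0],[[-1,87,26],[0,0,0],0],[[-1,87,30],[0,0,0],0],[[-1,87,34],[0,0,0],0],[[-1,87,37],[0,0,0],0]]'; python3 st.py
```

```text
time: 20.7
ee_pos: [0.5286, 0.0295, 0.1071]
tcp_rot: [-88.9, 28.9, -80.9]
wrist_force: [-1.4, -1.7, -0.0]
opening: -0.0001
t 20.7 cup in socket mm [  1.4 114.5  -1.2] F socket [-1.3  1.7  0.7] M [0.5  0.52 0.01] open -0.0001494487447397932
rotvec to upright in tool [ 0.006  3.137 -0.032] twist -1.573 q [-11.1   8.9  -3.5  87.2  27.3 157.7]
```

```bash
python3 -m inch '[[[0,0,5],[0,0,0],0],[[0,0,10],[0,0,0],0],[[0,0,15],[0,0,0],0],[[0,0,20],[0,0,0],0],[[0,0,25],[0,0,0],0],[[0,0,30],[0,0,0],0],[[0,0,35],[0,0,0],0],[[0,0,40],[0,0,0],0]]'; python3 st.py
python3 -m inch '[[[0,0,3],[0,0,0],0],[[0,0,6],[0,0,0],0],[[0,0,9],[0,0,0],0]]'; python3 st.py
```

```text
time: 21.5
ee_pos: [0.5668, 0.0355, 0.1074]
tcp_rot: [-89.2, 28.9, -81.1]
wrist_force: [-12.0, -1.5, 2.1]
opening: -0.0
t 21.5 cup in socket mm [ 1.4 76.1 -0.9] F socket [ 1.4 12.1  1.7] M [2.49 0.19 0.03] open -1.493541212185217e-05
rotvec to upright in tool [ 0.006  3.133 -0.026] twist -1.575 q [ -9.8  13.8   2.3  87.6  27.5 159.2]
time: 21.8
ee_pos: [0.5746, 0.0367, 0.1074]
tcp_rot: [-89.4, 28.9, -81.2]
wrist_force: [-9.9, -1.9, 1.1]
opening: -0.0
t 21.8 cup in socket mm [ 1.4 68.4 -0.8] F socket [ 0.2 10.   1.1] M [2.   0.16 0.06] open -1.897353669602706e-06
rotvec to upright in tool [ 0.006  3.13  -0.021] twist -1.577 q [ -9.6  15.    3.6  87.9  27.5 159.5]
```

```bash
python3 -m inch '[[[0,0,3],[0,0,0],0],[[0,0,6],[0,0,0],0],[[0,0,6],[0,0,0],0]]'; python3 st.py
python3 -m inch '[[[0,0,3],[0,0,0],0],[[0,0,5],[0,0,0],0],[[0,0,5],[0,0,0],0]]'; python3 st.py
```

```text
time: 22.1
ee_pos: [0.5813, 0.0376, 0.1076]
tcp_rot: [-89.3, 28.9, -81.1]
wrist_force: [-0.4, -0.8, 0.2]
opening: 0.0001
t 22.1 cup in socket mm [ 1.3 61.5 -0.6] F socket [-0.5  0.5  0.5] M [ 0.01  0.43 -0.01] open 7.896166445599076e-05
rotvec to upright in tool [ 0.006  3.131 -0.023] twist -1.576 q [ -9.4  15.8   4.6  88.   27.5 159.7]
time: 22.4
ee_pos: [0.5867, 0.0384, 0.1078]
tcp_rot: [-89.3, 28.9, -81.1]
wrist_force: [-0.2, -0.4, 0.6]
opening: -0.0004
t 22.4 cup in socket mm [ 1.3 56.1 -0.4] F socket [-0.   0.3  0.7] M [ 0.05  0.44 -0.05] open -0.00042114484216364744
rotvec to upright in tool [ 0.006  3.132 -0.024] twist -1.576 q [ -9.2  16.4   5.4  88.   27.6 159.9]
```

```bash
python3 -m inch '[[[0,0,2],[0,0,0],0],[[0,0,4],[0,0,0],0],[[0,0,4],[0,0,0],0]]'; python3 st.py
```

```text
time: 22.7
ee_pos: [0.587, 0.0385, 0.1078]
tcp_rot: [-89.8, 28.9, -81.4]
wrist_force: [-23.1, -7.4, 9.6]
opening: 0.0
t 22.7 cup in socket mm [ 1.3 56.2 -0.4] F socket [ 1.5 24.  10.2] M [4.75 0.08 0.09] open 1.7013584217880637e-05
rotvec to upright in tool [ 0.006  3.123 -0.013] twist -1.58 q [ -9.2  16.9   6.   88.5  27.4 160. ]
```

The clip meets its hard stop at the expected place (face about 45 mm from the axis). I'll back off and check.

```bash
python3 -m inch '[[[0,0,-5],[0,0,0],0],[[0,0,-20],[0,0,0],0],[[0,0,-45],[0,0,0],0],[[0,-35,-70],[0,0,0],0],[[0,-70,-85],[0,0,0],0],[[0,-90,-85],[0,0,0],0],[[0,-90,-85],[0,0,0],0]]'; python3 st.py
python3 - <<'E'
from workcell import bot
import cv2,pickle,numpy as np
p=bot.camera("wrist"); b=bot.camera("scene")
cv2.imwrite("pics/w7.png",np.hstack([cv2.resize(p["frame"][0:250,150:400,::-1],(500,500),interpolation=cv2.INTER_CUBIC),cv2.resize(b["frame"][165:265,195:255,::-1],(300,500),interpolation=cv2.INTER_CUBIC)]))
E
```

```text
time: 23.4
ee_pos: [0.5103, -0.0184, 0.1891]
tcp_rot: [-89.5, 28.8, -81.3]
wrist_force: [-0.1, 0.5, 0.0]
opening: 0.0001
t 23.4 cup in socket mm [  1.6 140.7  92. ] F socket [ 0.5 -0.  -0.3] M [ 0.04  0.48 -0.02] open 0.00012738697034800608
rotvec to upright in tool [ 3.000e-03  3.125e+00 -2.000e-02] twist -1.579 q [-16.3   8.5   5.   99.   26.1 152.3]
```

View pics/w7.png

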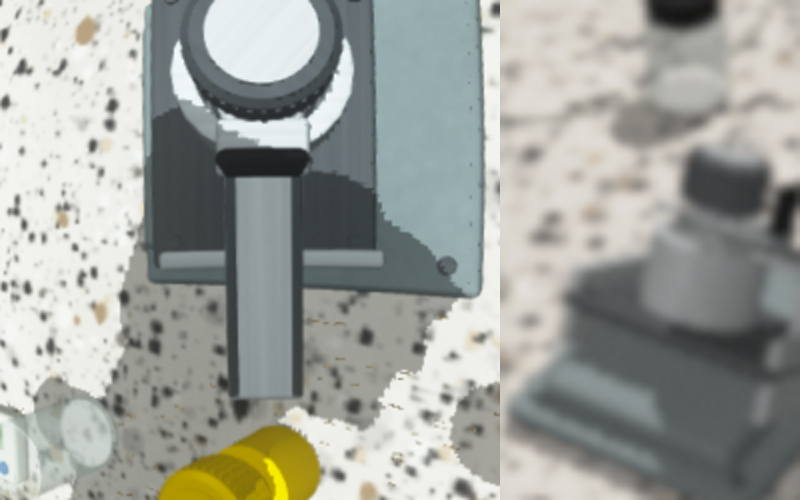

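The cup sits concentric in the ring (lid centre about (262,38)). The clip tab is hard up at (262,160), its arms are hidden beneath the lid, and the yellow cup is where it was. Handing in.

```bash
python3 -c "
from workcell import bot
print(bot.job_done())"
```

```text
the job is handed in; nothing more can be done
None
```

The larger steel cup is in the sloped socket and the clip is pushed home round its neck. I handed the job in at about 23.5 s of the 70 s, with the gripper clear of everything.

- **Cup:** I gripped it by the lid at 110 N and worked it down with 0.8 rad to-and-fro strokes. It stopped descending and stayed at the same height over the last three strokes. The force along the axis then was about 17–20 N.
- **First entry:** the cup caught on the socket rim at about 21 N along the axis, still below the 26 N yield. I backed off, shifted it about 2 mm and it went in freely.
- **Clip:** it took 10–12 N, snapped past the neck as the force fell to zero, and met a hard stop about where fully home should be. I pressed the stop with about 24 N.
- **Last picture:** the cup is concentric in the ring, the tab is against it and the yellow cup is undisturbed. The rest of the worktop was not re-checked.

**Less certain:**
- The camera-based floor height was about 3 mm lower than where the cup stopped. I took the stop as the floor because the height stayed constant and the clip went home.
- The arms are hidden under the lid, so the snap is judged from force and travel only.
- I could not read the socket's overload spring directly. Forces were read only at the end of each move, and the highest along the axis was about 21 N.

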